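Dose four caps from the slide-gate hopper

TASK

Put the tray squarely under the hopper, centred between its legs, then pull the hopper's bottom gate out just far enough to drop the four caps of the two cells farthest from the gate's grip into the tray; the two caps in the cell nearest the grip must stay in the hopper. Then push the gate fully shut, leaving the tray with its four caps standing under the hopper and the marker and the tip box where they are.

Things in the scene. Friction and masses are not known exactly. Their poses are not given: they have to be found in the camera images.
- hopper: Fixed grey dispensing hopper with a clear front, on two end legs: 192 mm wide (y) over the feet, legs 46 and feet 70 mm deep (x), feet 14 mm high; body top at z = 131 mm, a filling lip at the back leans up to 170 mm. Origin on the bench, midway between the legs. x points out of its back (clear front to -x, robot side), y along the row of cells to the gate's grip, z up.
- hopper_cells (a point): Centre of the middle cell's floor, 80 mm above the hopper's origin. Three open-topped square cells, 30 mm clear inside, are centred at the hopper's y = -34, 0 and +34 mm, with 4 mm walls between; each holds two stacked caps. Their only floor is the sliding gate.
- hopper_under (a point): Point on the bench under the middle cell, where the tray's centre belongs (the hopper's origin). The space is open to the front: 148 mm wide between legs and between feet, 71 mm free height.
- gate (a joint): How far the gate plate is pulled out along the hopper's +y, m: 0 shut, stop at 0.105; at the start up to 0.003. Far cell fully uncovered at 0.034, middle at 0.068; the near one begins at 0.072. A cap drops when rather more than half uncovered. About 2 N friction; stays where left. Dark cross lines on the plate come level with the leg's outer face at 0.034 and 0.068.
- gate_grip (a point): Point to hold on the gate's upright black grip, outside the +y leg, moving with the gate: 14 mm (hopper's x) by 24 mm (hopper's y), top at z = 132 mm, foot at 86 mm. The point is on its centreline at z = 118 mm, 130 mm from the hopper's centre along +y when shut. Oriented as the hopper.
- tray: Loose open aluminium tray, 80 mm (x) by 124 mm (y), 36 mm high, 3 mm walls, 0.15 kg; origin at the centre of its underside. A 14 mm high neck leads from its front (-x) side to an upright black grip. To stand right under the hopper its origin lies at the hopper's origin and its axes along the hopper's (grip towards the robot).
- tray_grip (a point): Point to hold on the tray's upright grip, 34 mm (tray's x) by 12 mm (tray's y), its top 54 mm above the tray's underside; this point is on its centreline, 100 mm in front (-x) of the tray's centre and 40 mm above its underside. Its orientation is the tray's.
- cap_1a: Orange screw cap, 24 mm across, 14 mm high, 10 g, open side up; origin at the centre of its underside. At the start it is the lower of the two stacked in the cell farthest from the gate's grip.
- cap_1b: Orange screw cap, 24 mm across, 14 mm high, 10 g, open side up; origin at the centre of its underside. At the start it is the upper of the two stacked in the cell farthest from the gate's grip.
- cap_2a: Orange screw cap, 24 mm across, 14 mm high, 10 g, open side up; origin at the centre of its underside. At the start it is the lower of the two stacked in the middle cell.
- cap_2b: Orange screw cap, 24 mm across, 14 mm high, 10 g, open side up; origin at the centre of its underside. At the start it is the upper of the two stacked in the middle cell.
- cap_3a: Orange screw cap, 24 mm across, 14 mm high, 10 g, open side up; origin at the centre of its underside. At the start it is the lower of the two stacked in the cell nearest the gate's grip.
- cap_3b: Orange screw cap, 24 mm across, 14 mm high, 10 g, open side up; origin at the centre of its underside. At the start it is the upper of the two stacked in the cell nearest the gate's grip.
- marker: Bystander: loose pen marker, 135 mm long, lying at the front left; leave it alone.
- tip_box: Bystander: loose open tip box, 82x122x68 mm, at the left; leave it alone.

How it is judged:
On the way, in this order (a step that is already met when the one before it is completed fails the run):
1. the tray stands under the hopper, the gate still shut (x of tray in the frame of hopper between -0.022 and 0.022 m and y of tray in the frame of hopper between -0.014 and 0.014 m and angle between the y axis of tray and the y axis of hopper, either way round below 0.2 rad and height (world z) of tray below 0.008 m and angle between tray's own z axis and vertical below 0.08 rad and value of joint gate below 0.012 m), for 0.2 s.
2. with the gate partway open the four caps of the far and middle cells lie in the tray and the near cell's two are still in the hopper (value of joint gate above 0.03 m and x of cap_1a in the frame of tray between -0.04 and 0.04 m and y of cap_1a in the frame of tray between -0.062 and 0.062 m and z of cap_1a in the frame of tray between -0.005 and 0.045 m and x of cap_1b in the frame of tray between -0.04 and 0.04 m and y of cap_1b in the frame of tray between -0.062 and 0.062 m and z of cap_1b in the frame of tray between -0.005 and 0.045 m and x of cap_2a in the frame of tray between -0.04 and 0.04 m and y of cap_2a in the frame of tray between -0.062 and 0.062 m and z of cap_2a in the frame of tray between -0.005 and 0.045 m and x of cap_2b in the frame of tray between -0.04 and 0.04 m and y of cap_2b in the frame of tray between -0.062 and 0.062 m and z of cap_2b in the frame of tray between -0.005 and 0.045 m and x of cap_3a in the frame of hopper between -0.018 and 0.018 m and y of cap_3a in the frame of hopper between 0.016 and 0.052 m and z of cap_3a in the frame of hopper between 0.072 and 0.14 m and x of cap_3b in the frame of hopper between -0.018 and 0.018 m and y of cap_3b in the frame of hopper between 0.016 and 0.052 m and z of cap_3b in the frame of hopper between 0.072 and 0.14 m), for 0.1 s.
At the end, for the whole second after the job is handed in: The tray stands flat on the bench under the hopper (within 22 mm front to back, 14 mm sideways and 0.2 rad of centred and square), the four caps of the far and middle cells lie in it, the two caps of the near cell are still in their cell, the gate is shut to within 4 mm, and all is at rest (x of tray in the frame of hopper between -0.022 and 0.022 m and y of tray in the frame of hopper between -0.014 and 0.014 m and angle between the y axis of tray and the y axis of hopper, either way round below 0.2 rad and height (world z) of tray below 0.008 m and angle between tray's own z axis and vertical below 0.08 rad and x of cap_1a in the frame of tray between -0.04 and 0.04 m and y of cap_1a in the frame of tray between -0.062 and 0.062 m and z of cap_1a in the frame of tray between -0.005 and 0.045 m and x of cap_1b in the frame of tray between -0.04 and 0.04 m and y of cap_1b in the frame of tray between -0.062 and 0.062 m and z of cap_1b in the frame of tray between -0.005 and 0.045 m and x of cap_2a in the frame of tray between -0.04 and 0.04 m and y of cap_2a in the frame of tray between -0.062 and 0.062 m and z of cap_2a in the frame of tray between -0.005 and 0.045 m and x of cap_2b in the frame of tray between -0.04 and 0.04 m and y of cap_2b in the frame of tray between -0.062 and 0.062 m and z of cap_2b in the frame of tray between -0.005 and 0.045 m and x of cap_3a in the frame of hopper between -0.018 and 0.018 m and y of cap_3a in the frame of hopper between 0.016 and 0.052 m and z of cap_3a in the frame of hopper between 0.072 and 0.14 m and x of cap_3b in the frame of hopper between -0.018 and 0.018 m and y of cap_3b in the frame of hopper between 0.016 and 0.052 m and z of cap_3b in the frame of hopper between 0.072 and 0.14 m and value of joint gate below 0.004 m and linear speed of each of cap_1a, cap_1b, cap_2a, cap_2b, cap_3a, cap_3b, tray below 0.03 m/s); the robot touches nothing.
It fails at once if the marker is moved more than 40 mm (distance of marker from where it was at the start of the episode above 0.04 m).
It fails at once if the tip box is moved more than 40 mm (distance of tip_box from where it was at the start of the episode above 0.04 m).
It also fails if it takes over 56 s, if anything falls off the work surface, if the arm or the gripper's body presses on something with over 40 N, if the wrist force passes 120 N, or if a joint passes its speed limit or range.

ROBOT

A 6-joint arm with a two-finger parallel gripper is mounted at the origin on a cart in front of the work surface, level with it; the furniture and walls round the work are solid. World frame = base frame: x ahead of the robot, y to its left, z up, the work surface at z = 0. Lengths are in m, angles in rad, forces in N, time in s.
With the tool pointing down it reaches from about 0.25 to 0.725 m from the base axis. Payload 4 kg.
Tool frame: the origin (TCP) lies at the very end of the fingers, on their centre line; the grasp point (between the pads) lies 19 mm behind it; z points along the fingers, y is the direction in which the jaws open and shut (so a half turn about z gives the same grasp; the last joint's range is limited). The gripper opens to 85 mm and grips with 20 to 120 N. Pads are 22 mm wide; open, the fingers measure 114 mm over their backs; the gripper's body (76 mm by 85 mm) begins 54 mm behind the grasp point. The pads swing forward as they close: fully open they stand 13 mm farther back than shut.
Start: joints at [-1.338, 0.241, 0.005, 1.335, 0, 1.571], TCP at [0.115, -0.487, 0.231] pointing down, gripper open.
Joint ranges: [-2.72, 2.72], [-1.05, 1.87], [-1.09, 1.28], [-1.99, 2.15], [-1.42, 1.44], [-3.14, 3.14]. Speed limits (rad/s): [2.79, 2.79, 3.14, 3.14, 3.14, 3.14].

INTERFACE

Orientations are given as a rotation vector (axis times angle).
In Python, from plant import bot gives the robot as it stands.
- The arm moves only by the tool apply_moves, never from a script. Its argument "increments" is a list that holds one entry, the list of rows, each a list of 5 numbers: the closure, from 0 (fully open) to 1 (shut), then the shift along the tool's x, y, z in mm, then the turn about the tool's z in rad. In form: [[[gripper, tx, ty, tz, twist], ...]]. A call has 1 to 20 rows; each row shifts and turns the commanded pose from where the row before left it, along the tool's axes as they then stand; what a row does not reach is not made up. A row lasts 1/8 s, in which the tool goes at most 62.5 mm and 10.7 degrees, less where a joint would pass 70% of its speed; a pose out of reach is approached as far as the arm can. A call is refused whole if a number of a shift passes 62.5 or a number of a turn 0.188, either way. A call with a gripper value outside its range is refused whole. The fingers move at their own pace and stop on an object; "squeeze" is the grip in N (left out, the last holds). Time passes only in rows, so rows that do not move let the fingers close. It gives the time, the measured TCP pose, the force and the opening at its end, in the units of the state.
- bot.state(): the state, without advancing time (a new reading comes with each control period).
- bot.capture(name): name is "scene" or "top"; returns the picture (420x560x3 uint8, blue, green, red); there is no depth.
- bot.camera_info(name): a dict with "fx", "fy", "cx", "cy" (pixels), "rvec" (rotation vector, rad) and "tvec" (3), from world to camera coordinates, as OpenCV has them. Camera axes: x right, y down, z forward; pixel columns grow to the right and rows downward; lengths in m; the calibration is good to about 2 mm. A picture is of the moment at which its call begins. camera_info takes no time and is no camera call.
- bot.finish_job(): hands the job in, once; it reports no verdict.
The state is a dict: "clock": time; "joint_positions": joint angles; "qd": joint speeds; "tau": joint torques, N m; "tool_pos": TCP position; "tcp_rot": TCP orientation; "force": force on the tool from outside, world axes, zero at the start; "torque": the same for the moment, N m; "opening": finger opening in m.
Only numpy, scipy, OpenCV 4.12 (cv2) and the standard library are available. Lean on these libraries where they do the work, as an engineer would, in place of code of your own. Each camera call takes 0.05 s, during which the arm holds its last target.

## Working session

There is one attempt and no reset: what is moved stays moved. The work goes in short steps, Python scripts to look and compute and a tool call to move; the robot and the scene stay as the last step left them, time stands still between calls to the robot, and variables do not carry over. Pictures are saved under pics/ and viewed, and the job is handed in when it is done.

Besides the shell and the picture viewer there is one more tool, called after "Call:" as a command line: name --argument value ..., lists and objects as JSON in quotes. apply_moves: Moves the arm, as the interface text tells. Its arguments: {"type":"object","properties":{"increments":{"type":"array"},"squeeze":{"type":"number"}},"required":["increments"]}

```bash
ls; mkdir -p pics
python3 - <<'E'
from plant import bot
import cv2,numpy as np
print(bot.state())
for n in("scene","top"):
    cv2.imwrite(f"pics/{n}0.png",bot.capture(n)); c=bot.camera_info(n); print(n,c)
    R=cv2.Rodrigues(np.array(c['rvec']))[0]; print(-R.T@np.array(c['tvec']))
E
```

```text
pics
{'clock': 0.0, 'joint_positions': array([-1.33798492e+00,  2.41408397e-01,  3.73811696e-03,  1.33520844e+00,
        9.92529239e-07,  1.57081025e+00]), 'qd': array([-4.25406355e-04, -2.22472438e-03, -6.91707049e-04,  4.32641761e-05,
       -1.43388557e-03, -1.84250821e-04]), 'tau': array([-2.35229572e-04, -3.72320831e+01,  2.52406704e+01,  1.69966975e-02,
        4.91210562e-05, -2.71412588e-06]), 'tool_pos': array([ 0.11521217, -0.48589869,  0.23042055]), 'tcp_rot': array([-3.11828004e+00, -3.64612034e-01,  3.78130047e-04]), 'force': array([ 0.0340316 , -0.26853692, -0.10851012]), 'torque': array([ 0.02783387, -0.00676748, -0.00419562]), 'opening': 0.08530110982251267}
scene {'fx': 520.7236749697471, 'fy': 520.7236749697471, 'cx': 277.9291261129521, 'cy': 201.04758626997256, 'rvec': array([ 1.08470026, -2.10131354,  1.21587918]), 'tvec': array([0.35153234, 0.26263809, 1.01189948])}
[-0.42201883  0.70964212  0.73130191]
top {'fx': 431.1789327571112, 'fy': 431.1789327571112, 'cx': 277.82036429116584, 'cy': 214.48442577542463, 'rvec': array([ 2.13780465, -2.19701792,  0.11894976]), 'tvec': array([0.07752815, 0.50890703, 1.07844792])}
[0.3927676  0.06809597 1.12656266]
```

View pics/scene0.png

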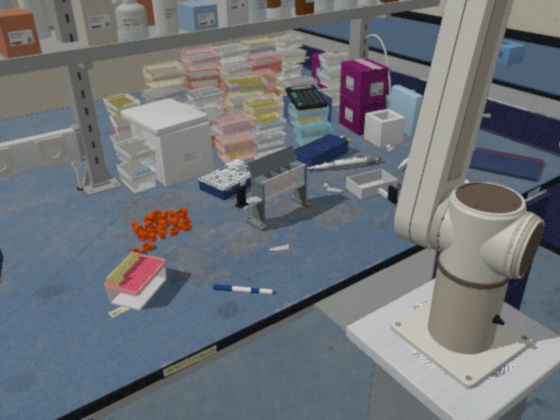

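View pics/top0.png

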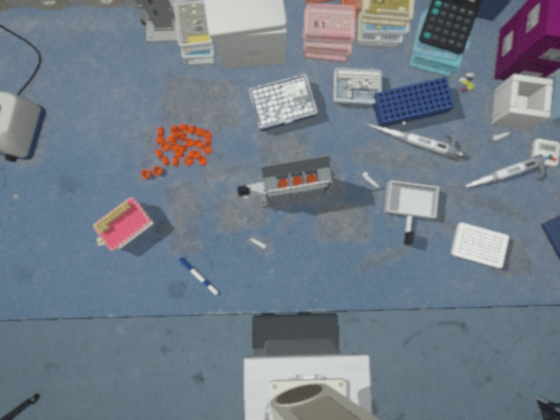

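The scene view shows the hopper near (280,190), the tray near (372,184) and the tip box and marker at the left. In the top view the hopper is at about (297,182), its gate grip at (243,190), the tray at (412,200) and the tray grip at (408,237). Next I'll zoom in on these.

Run:
```python
import cv2
a=cv2.imread("pics/top0.png")[140:255,225:455]
cv2.imwrite("pics/top0z.png",cv2.resize(a,None,fx=3.4,fy=3.4,interpolation=cv2.INTER_CUBIC))
a=cv2.imread("pics/scene0.png")[130:240,220:420]
cv2.imwrite("pics/scene0z.png",cv2.resize(a,None,fx=4,fy=4,interpolation=cv2.INTER_CUBIC))
```

```text
(no output)
```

View pics/top0z.png

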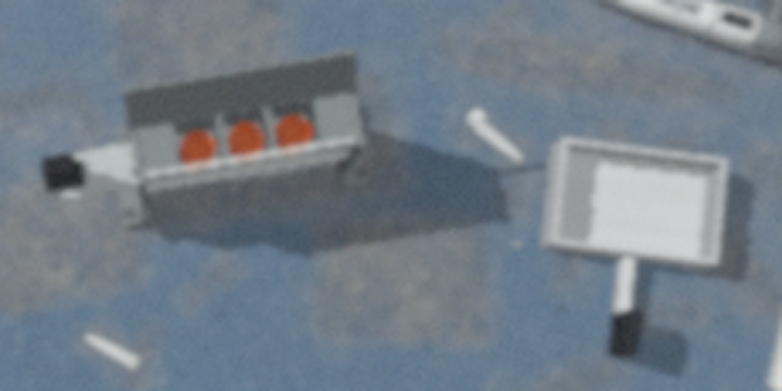

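View pics/scene0z.png

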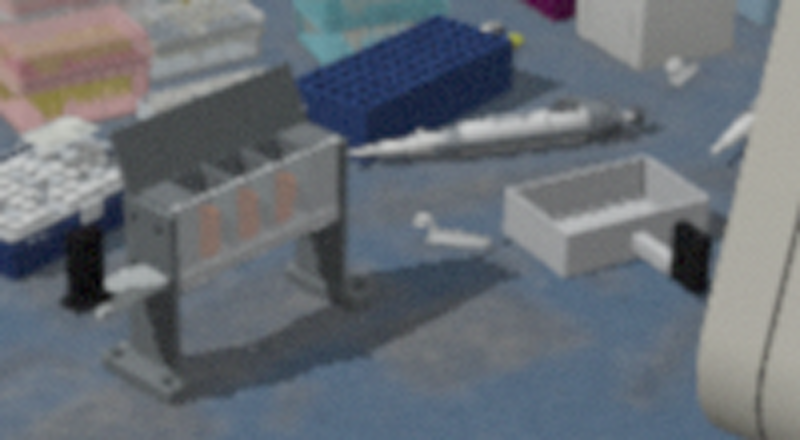

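The zoomed top view shows the gate grip (black), three caps, and the tray rim with its black grip. I'll measure these by colour and ray-to-plane.

```bash
cat > h.py <<'E'
import cv2,numpy as np
from plant import bot
def ray(cam,uv,z):
    c=bot.camera_info(cam); R=cv2.Rodrigues(np.array(c['rvec']))[0]; t=np.array(c['tvec'])
    o=-R.T@t; d=R.T@np.array([(uv[0]-c['cx'])/c['fx'],(uv[1]-c['cy'])/c['fy'],1.])
    return (o+d*(z-o[2])/d[2])[:3]
def proj(cam,p):
    c=bot.camera_info(cam); return cv2.projectPoints(np.array(p,float).reshape(-1,3),np.array(c['rvec']),np.array(c['tvec']),np.array([[c['fx'],0,c['cx']],[0,c['fy'],c['cy']],[0,0,1]]),None)[0].reshape(-1,2)
def blobs(mask,roi,minA=15):
    m=np.zeros_like(mask); x0,y0,x1,y1=roi; m[y0:y1,x0:x1]=mask[y0:y1,x0:x1]
    n,l,s,c=cv2.connectedComponentsWithStats(m)
    return [(s[i,4],c[i],s[i,:4],l==i) for i in range(1,n) if s[i,4]>=minA]
E
python3 - <<'E'
from h import *
np.set_printoptions(precision=4,suppress=True)
for cam,groi,troi,croi in(("top",(230,175,270,205),(395,215,425,250),(260,160,335,200)),("scene",(228,180,252,210),(380,180,402,205),(265,160,310,200))):
    a=cv2.imread(f"pics/{cam}0.png"); b=a.astype(int)
    blk=(a.max(2)<60).astype(np.uint8)
    for nm,roi,z in(("gate",groi,.132),("tgrip",troi,.054)):
        for A,c,s,l in blobs(blk,roi): print(cam,nm,A,c,s,ray(cam,c,z), cv2.boxPoints(cv2.minAreaRect(np.argwhere(l)[:,::-1].astype(np.float32))).tolist() )
    org=((b[...,2]-b[...,0])>(70 if cam=="top" else 25)).astype(np.uint8)
    for A,c,s,l in blobs(org,croi,8): print(cam,"cap",A,c,s,ray(cam,c,.106))
a=cv2.imread("pics/top0.png")
hsv=cv2.cvtColor(a,cv2.COLOR_BGR2HSV)
m=((hsv[...,1]<45)&(hsv[...,2]>110)).astype(np.uint8)
for A,c,s,l in blobs(m,(380,170,445,219),100):
    r=cv2.minAreaRect(np.argwhere(l)[:,::-1].astype(np.float32)); print("tray",A,c,s)
    P=np.array([ray("top",p,.036) for p in cv2.boxPoints(r)]); print(P,P.mean(0),np.linalg.norm(P-np.roll(P,1,0),axis=1))
E
```

```text
top gate 56 [243.2857 190.8036] [239 187  10   8] [0.5573 0.1431 0.132 ] [[238.270263671875, 187.62161254882812], [247.18917846679688, 186.1351318359375], [248.32431030273438, 192.94595336914062], [239.4053955078125, 194.43243408203125]]
top tgrip 45 [407.7778 238.0444] [405 233   7  11] [ 0.4402 -0.2579  0.054 ] [[404.892333984375, 242.86155700683594], [406.18463134765625, 232.52308654785156], [411.84619140625, 233.2307891845703], [410.55389404296875, 243.5692596435547]]
top cap 66 [310.9697 178.0455] [307 174  10   9] [ 0.5882 -0.0181  0.106 ]
top cap 67 [296.9104 180.3731] [293 176   9   9] [0.5835 0.0158 0.106 ]
top cap 63 [282.746  182.7778] [279 179   9   9] [0.5785 0.05   0.106 ]
scene gate 250 [240.    195.072] [228 181  23  27] [0.5319 0.1661 0.132 ] [[226.00003051757812, 192.00001525878906], [248.80001831054688, 180.6000213623047], [257.8000183105469, 198.6000213623047], [235.00003051757812, 210.00001525878906]]
scene tgrip 134 [392.3806 194.2164] [388 186  10  18] [ 0.4158 -0.2379  0.054 ] [[386.8770751953125, 202.35247802734375], [388.39349365234375, 185.67214965820312], [397.409912109375, 186.4918212890625], [395.89349365234375, 203.17214965820312]]
scene cap 24 [291.     178.0833] [290 174   3  10] [ 0.573  -0.0151  0.106 ]
scene cap 29 [281.7931 182.2069] [280 178   4  10] [0.5681 0.0182 0.106 ]
scene cap 30 [272.1    187.1667] [271 182   3  11] [0.5603 0.0541 0.106 ]
tray 2101 [411.2594 197.4841] [380 170  60  49]
[[ 0.6178 -0.2023  0.036 ]
 [ 0.6137 -0.3542  0.036 ]
 [ 0.4897 -0.3458  0.036 ]
 [ 0.4938 -0.1958  0.036 ]] [ 0.5538 -0.2745  0.036 ] [0.1241 0.1519 0.1242 0.1501]
```

The cap pitch comes out at 34 mm, as it should. I'll refine the hopper feet and the tray rim at higher zoom.

Run:
```python
import cv2
def crop(n,x0,y0,x1,y1,f,o):
    a=cv2.imread(f"pics/{n}0.png")[y0:y1,x0:x1]; a=cv2.convertScaleAbs(a,alpha=1.5); a=cv2.resize(a,None,fx=f,fy=f,interpolation=cv2.INTER_CUBIC)
    for x in range(x0-x0%10+10,x1,10): cv2.line(a,((x-x0)*f,0),((x-x0)*f,6),(0,255,255),1); cv2.putText(a,str(x),((x-x0)*f,18),0,.4,(0,255,255),1)
    for y in range(y0-y0%10+10,y1,10): cv2.line(a,(0,(y-y0)*f),(6,(y-y0)*f),(0,255,255),1); cv2.putText(a,str(y),(8,(y-y0)*f),0,.4,(0,255,255),1)
    cv2.imwrite(f"pics/{o}.png",a)
crop("top",232,150,340,212,7,"z1"); crop("scene",235,140,325,235,6,"z2"); crop("top",380,170,450,250,7,"z3")
```

```text
(no output)
```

View pics/z1.png

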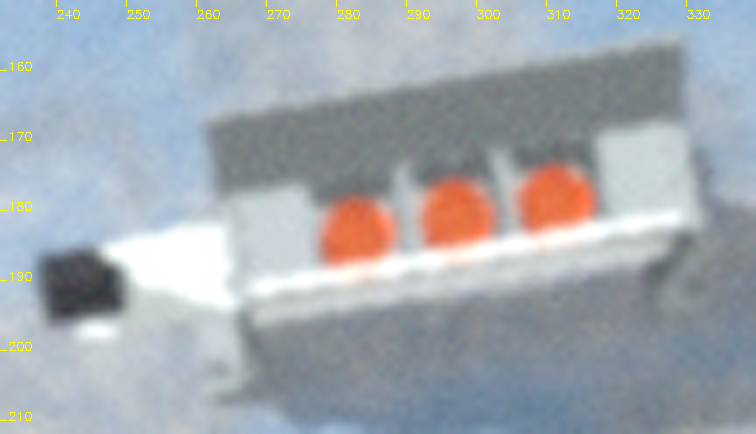

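View pics/z2.png

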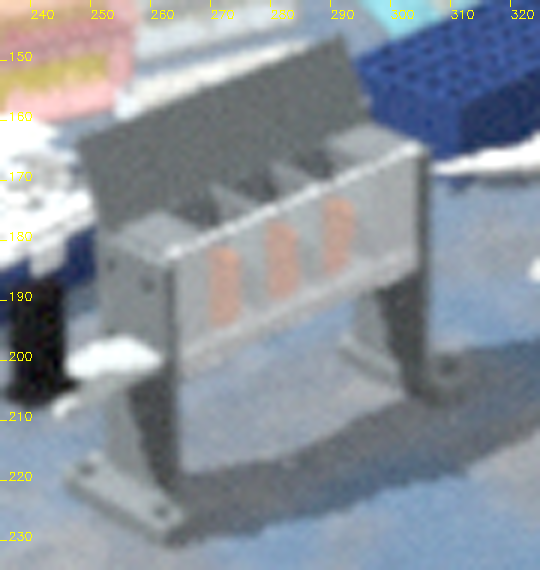

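View pics/z3.png

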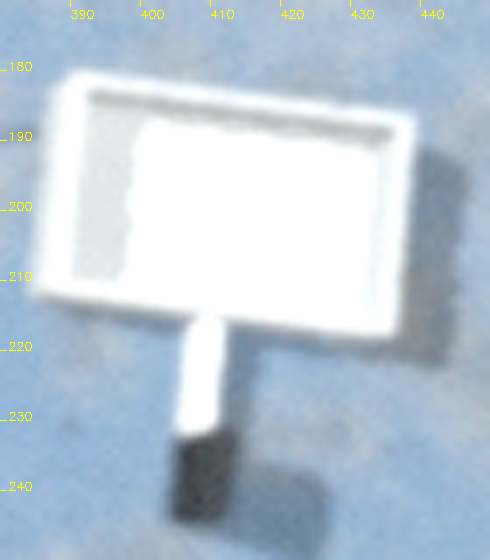

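The tray rim corners in the top view are about (390,180), (439,187), (436,218) and (385,212). The hopper's near foot corner in the scene view is about (263,230). I'll check the hopper pose from the caps against the feet and the gate grip.

Run:
```python
from h import *
np.set_printoptions(precision=4,suppress=True)
def P(pts,o,yaw):
    c,s=np.cos(yaw),np.sin(yaw); p=np.array(pts,float); return np.c_[o[0]+c*p[:,0]-s*p[:,1],o[1]+s*p[:,0]+c*p[:,1],p[:,2]]
h=((.5835,.0158),.1415)
pts={"foot+ fo top":(-.035,.096,.014),"foot+ fi top":(-.035,.074,.014),"foot+ bo top":(.035,.096,.014),"foot- fo":(-.035,-.096,.014),"grip c":(0,.13,.132),"grip cfoot":(0,.13,.086)}
for cx in(-7,7):
  for cy in(-12,12): pts[f"grip {cx} {cy}"]=(cx/1e3,.13+cy/1e3,.132)
W=P(list(pts.values()),*h)
for n,a,b,w in zip(pts,proj("top",W),proj("scene",W),W): print(n,"top",a,"scene",b,w)
u=lambda x,y:(235+x/6,140+y/6)
for n,p in(("fo",(163,535)),("fi",(187,513)),("bo",(65,476))): print(n,u(*p),ray("scene",u(*p),.014))
v=lambda x,y:(232+x/7,150+y/7)
for n,p in (("foot+ fo top view",(207,390)),("front edge L",(245,293)),("front edge R",(690,222))): print(n,v(*p),ray("top",v(*p),.014 if 'foot' in n else .131))
t=lambda x,y:(380+x/7,170+y/7)
C=np.array([ray("top",t(*p),.036) for p in((70,75),(415,118),(393,337),(33,294))]);print(C,C.mean(0),np.linalg.norm(C-np.roll(C,1,0),axis=1))
```

```text
foot+ fo top top [261.2942 206.1136] scene [261.6834 228.1128] [0.5353 0.1059 0.014 ]
foot+ fi top top [269.637  204.7045] scene [268.0424 224.9286] [0.5384 0.0841 0.014 ]
foot+ bo top top [256.9071 179.9562] scene [244.2308 217.9885] [0.6046 0.1158 0.014 ]
foot- fo top [333.8939 193.8513] scene [313.352 202.24 ] [ 0.5624 -0.0842  0.014 ]
grip c top [242.6061 187.5063] scene [240.4689 187.327 ] [0.5652 0.1445 0.132 ]
grip cfoot top [244.1144 190.6917] scene [241.3927 203.5525] [0.5652 0.1445 0.086 ]
grip -7 -12 top [248.1602 189.5736] scene [246.0362 186.6722] [0.5599 0.1316 0.132 ]
grip -7 12 top [238.0065 191.28  ] scene [238.488 189.904] [0.5565 0.1554 0.132 ]
grip 7 -12 top [247.1969 183.7398] scene [242.4144 184.796 ] [0.5738 0.1336 0.132 ]
grip 7 12 top [237.0575 185.4411] scene [234.8793 187.9844] [0.5704 0.1574 0.132 ]
fo (262.1666666666667, 229.16666666666669) [0.5304 0.1077 0.014 ]
fi (266.1666666666667, 225.5) [0.539  0.0896 0.014 ]
bo (245.83333333333334, 219.33333333333331) [0.5963 0.116  0.014 ]
foot+ fo top view (261.57142857142856, 205.71428571428572) [0.5363 0.1052 0.014 ]
front edge L (267.0, 191.85714285714286) [0.5535 0.0878 0.131 ]
front edge R (330.57142857142856, 181.71428571428572) [ 0.5735 -0.0616  0.131 ]
[[ 0.5892 -0.2265  0.036 ]
 [ 0.5698 -0.3519  0.036 ]
 [ 0.4896 -0.3385  0.036 ]
 [ 0.5088 -0.2086  0.036 ]] [ 0.5393 -0.2814  0.036 ] [0.0823 0.1269 0.0813 0.1313]
```

The hopper is at about (0.581, 0.016) with yaw 0.138. The tray is at about (0.539, -0.281) with yaw -0.150, so its grip is near (0.440, -0.265), which agrees with the black blob. I'll move above the tray grip.

Call:
apply_moves --increments '[[[0,30.6,-11.7,6.7,0],[0,30.6,-11.7,6.7,0],[0,30.6,-11.7,6.7,0],[0,30.6,-11.7,6.7,0],[0,30.6,-11.7,6.7,0],[0,30.6,-11.7,6.7,0],[0,30.6,-11.7,6.7,0],[0,30.6,-11.7,6.7,0],[0,30.6,-11.7,6.7,0],[0,30.6,-11.7,6.7,0],[0,30.6,-11.7,6.7,0],[0,30.6,-11.7,6.7,0],[0,0,0,0,0.128],[0,0,0,0,0.128],[0,0,0,0,0.127],[0,0,0,0,0]]]' --squeeze 50

```text
clock: 2.1
tool_pos: [0.44, -0.2649, 0.1504]
tcp_rot: [-3.132, 0.233, 0.002]
force: [0.5, 0.4, -1.0]
opening: 0.0854
```

```bash
cat >> h.py <<'E'
def to(x,y,z,yaw=None):
    s=bot.state(); p=s['tool_pos']; R=cv2.Rodrigues(np.array(s['tcp_rot']))[0]
    psi=np.arctan2(R[1,0],R[0,0]); d=R.T@(np.array([x,y,z])-p)*1000
    print("t=%.2f"%s['clock'],"pos",p.round(4),"yaw %.3f"%psi,"tilt %.3f"%np.arccos(-R[2,2]),"F",np.round(s['force'],1),"open %.4f"%s['opening'],"-> shift",d.round(1),"twist",None if yaw is None else round(psi-yaw,3))
E
python3 - <<'E'
from h import *
to(.440,-.265,.022,-.15)
cv2.imwrite("pics/t1.png",cv2.resize(bot.capture("top")[150:270,340:480],None,fx=5,fy=5))
E
```

```text
t=2.10 pos [ 0.44   -0.2649  0.1504] yaw -0.149 tilt 0.001 F [ 0.5  0.4 -1. ] open 0.0854 -> shift [2.000e-01 1.000e-01 1.284e+02] twist 0.001
```

View pics/t1.png

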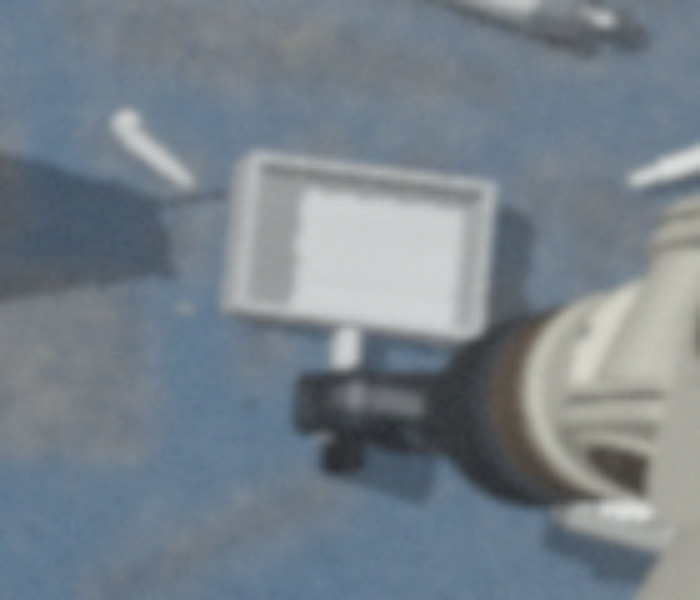

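The gripper sits over the neck and grip, in line with the tray (grip at about (345,455) in the crop, below and left of the raised gripper because of parallax). I'll descend and grip.

Call:
apply_moves --increments '[[[0,0,0,18,0],[0,0,0,18,0],[0,0,0,18,0],[0,0,0,18,0],[0,0,0,18,0],[0,0,0,18,0],[0,0,0,10,0],[0,0,0,8,0],[0,0,0,0,0],[0.5,0,0,0,0],[0.7,0,0,0,0],[0.8,0,0,0,0],[0.9,0,0,0,0],[1,0,0,0,0],[1,0,0,0,0],[1,0,0,0,0],[1,0,0,0,0]]]'

```text
clock: 4.28
tool_pos: [0.4404, -0.2654, 0.0251]
tcp_rot: [3.132, -0.236, 0.001]
force: [-1.6, -0.3, 2.4]
opening: 0.0111
```

Run:
```python
from h import *
to(.440,-.265,.022,-.15)
cv2.imwrite("pics/t2.png",cv2.resize(bot.capture("top")[150:270,340:480],None,fx=5,fy=5))
```

```text
t=4.28 pos [ 0.4404 -0.2654  0.0251] yaw -0.150 tilt 0.001 F [-1.6 -0.3  2.4] open 0.0111 -> shift [-0.5 -0.3  3.1] twist -0.0
```

View pics/t2.png

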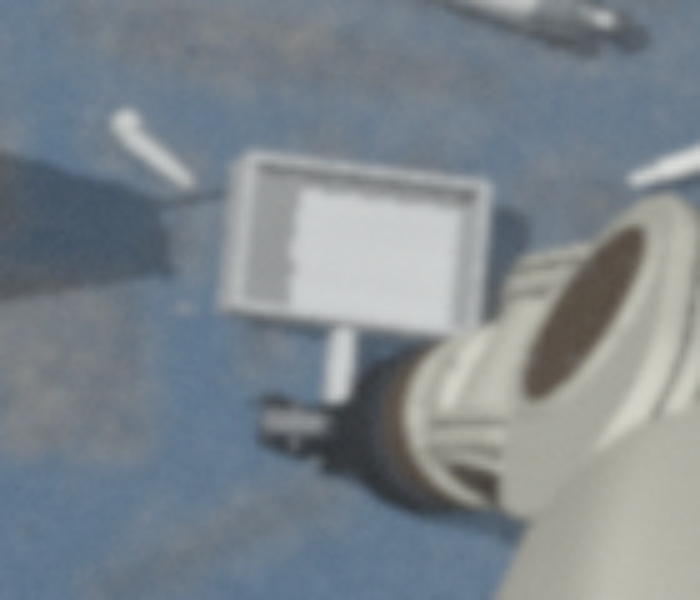

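The grip holds at 11 mm and the tray has not shifted. I'll lift it and back it away.

Call:
apply_moves --increments '[[[1,0,0,-10,0],[1,0,0,-10,0],[1,-10,0,0,0],[1,-20,0,0,0],[1,-20,0,0,0],[1,-20,0,0,0],[1,-20,0,0,0],[1,-7,0,0,0],[1,-1.5,-10,0,0],[1,-3,-20,0,0],[1,-3,-20,0,0],[1,-3,-20,0,0],[1,-3,-20,0,0],[1,-3,-20,0,0],[1,-3,-20,0,0],[1,-3,-20,0,0],[1,-3,-20,0,0],[1,-3,-20,0,0],[1,-3,-20,0,0],[1,-3,-20,0,0]]]'

```text
clock: 6.82
tool_pos: [0.3418, -0.0387, 0.0451]
tcp_rot: [-3.117, 0.199, -0.002]
force: [-0.4, -0.5, -1.3]
opening: 0.0114
```

Call:
apply_moves --increments '[[[1,0,0,0,-0.072],[1,0,0,0,-0.072],[1,0,0,0,-0.072],[1,0,0,0,-0.072],[1,0,0,0,0],[1,0,0,0,0]]]'

```text
clock: 7.58
tool_pos: [0.3416, -0.0396, 0.0451]
tcp_rot: [-3.115, -0.246, -0.006]
force: [0.1, -0.4, -2.7]
opening: 0.0112
```

Run:
```python
from h import *
to(.343,-.017,.045,.138)
cv2.imwrite("pics/t3.png",cv2.resize(bot.capture("top")[140:280,220:380],None,fx=4,fy=4))
cv2.imwrite("pics/s3.png",cv2.resize(bot.capture("scene")[130:280,220:400],None,fx=4,fy=4))
```

```text
t=7.58 pos [ 0.3416 -0.0396  0.0451] yaw 0.157 tilt 0.017 F [ 0.1 -0.4 -2.7] open 0.0112 -> shift [  4.9 -22.1   0.5] twist 0.019
```

View pics/t3.png

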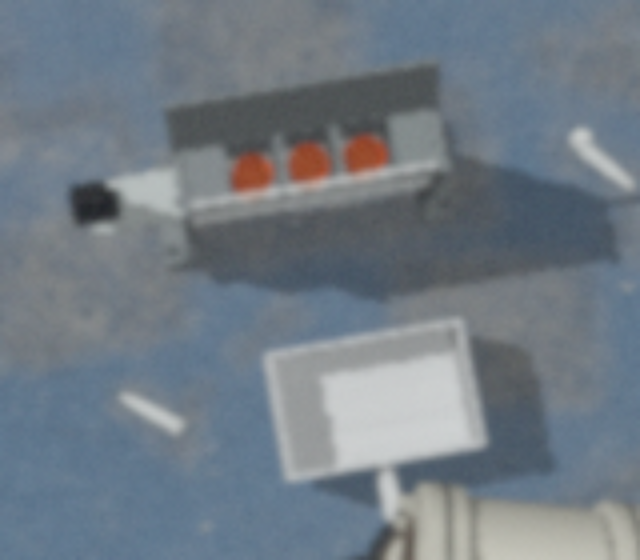

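View pics/s3.png

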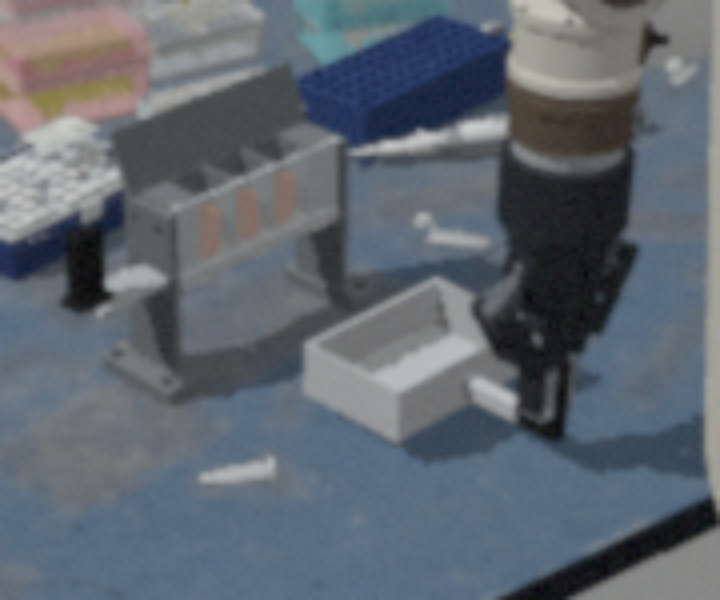

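The tray is lifted in front of the hopper and nearly square to it, with rim corners in the crop at (265,353), (463,318), (487,445) and (290,480). I'll measure it and look at the joints, because there is a slight tilt.

Run:
```python
from h import *
np.set_printoptions(precision=4,suppress=True)
C=np.array([ray("top",(220+x/4,140+y/4),.056) for x,y in((265,353),(463,318),(487,445),(290,480))])
d=C[0]-C[1]+C[3]-C[2]; o=C.mean(0); yaw=np.arctan2(-d[0],d[1])
print(C,o,yaw,np.linalg.norm(C-np.roll(C,1,0),axis=1))
h=np.array([.581,.016]);y=.138;R=np.array([[np.cos(y),np.sin(y)],[-np.sin(y),np.cos(y)]])
print("tray in hopper",R@(o[:2]-h), "grip->tray dist",np.linalg.norm(o[:2]-bot.state()['tool_pos'][:2]))
print(bot.state()['joint_positions'])
```

```text
[[ 0.4727  0.0437  0.056 ]
 [ 0.4912 -0.0804  0.056 ]
 [ 0.412  -0.0919  0.056 ]
 [ 0.3938  0.0306  0.056 ]] [ 0.4424 -0.0245  0.056 ] 0.14769137535413318 [0.08   0.1254 0.0801 0.1239]
tray in hopper [-0.1428 -0.0211] grip->tray dist 0.10194575000669079
[-0.1305  0.1412 -0.6732  0.7564  0.0173  2.8532]
```

The tray is in the hopper's frame at (-143, -21) mm and needs about 0.015 rad of turn. I'll shift it sideways, then take it in.

Call:
apply_moves --increments '[[[1,0,-7,0,0.015],[1,0,-7,0,0],[1,0,-7,0,0],[1,10,0,0,0],[1,15,0,0,0],[1,15,0,0,0],[1,15,0,0,0],[1,15,0,0,0],[1,0,0,0,0],[1,0,0,0,0]]]'

```text
clock: 8.93
tool_pos: [0.407, -0.0086, 0.0454]
tcp_rot: [-3.116, -0.224, -0.003]
force: [0.1, 0.0, -1.5]
opening: 0.0114
```

Run:
```python
from h import *
to(.482,.002,.025,.138)
cv2.imwrite("pics/t4.png",cv2.resize(bot.capture("top")[140:280,220:380],None,fx=4,fy=4))
cv2.imwrite("pics/s4.png",cv2.resize(bot.capture("scene")[130:280,220:400],None,fx=4,fy=4))
```

```text
t=8.93 pos [ 0.407  -0.0086  0.0454] yaw 0.144 tilt 0.017 F [ 0.1  0.  -1.5] open 0.0114 -> shift [75.7  0.6 20.6] twist 0.006
```

View pics/t4.png

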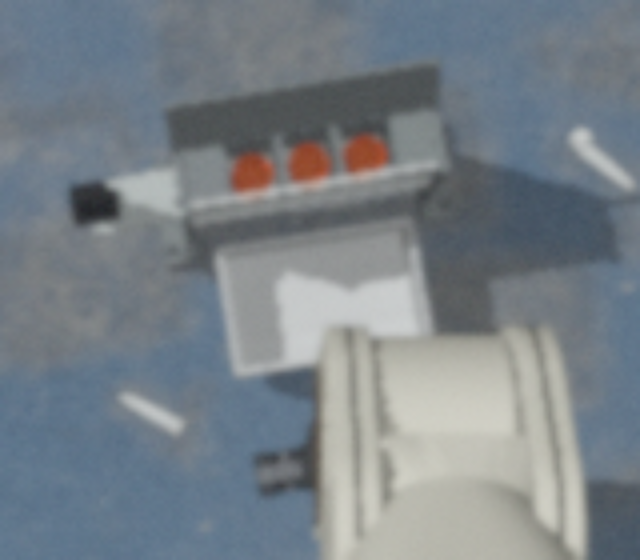

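View pics/s4.png

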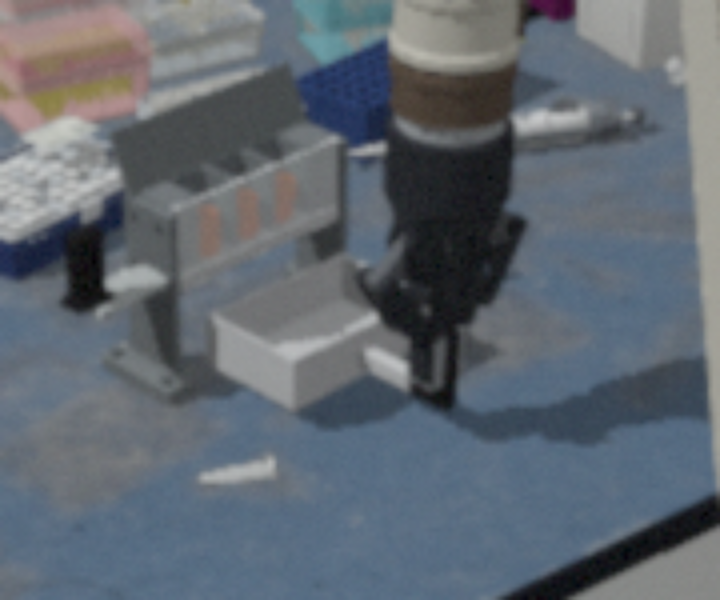

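The tray is heading into the gap, square to it, with its back corners at (215,253) and (412,225) in the crop. I'll check its sideways offset before going on.

Run:
```python
from h import *
h=np.array([.581,.016]);y=.138;R=np.array([[np.cos(y),np.sin(y)],[-np.sin(y),np.cos(y)]])
for q in((215,253),(412,225),(238,376)): print(R@(ray("top",(220+q[0]/4,140+q[1]/4),.056)[:2]-h))
```

```text
[-0.03640992  0.06273581]
[-0.03925849 -0.06204083]
[-0.11479386  0.06125278]
```

The tray is centred to about 1 mm with 76 mm left to go. I'll move it in, set it down, release, and back up.

Call:
apply_moves --increments '[[[1,10,0,0,0],[1,15,0,0,0],[1,15,0,0,0],[1,15,0,0,0],[1,15,0,0,0],[1,6,0,0,0],[1,0,0,0,0],[1,0,0,7,0],[1,0,0,7,0],[1,0,0,6,0],[1,0,0,0,0],[1,0,0,0,0]]]'

```text
clock: 10.52
tool_pos: [0.483, 0.0026, 0.0261]
tcp_rot: [-3.116, -0.224, -0.005]
force: [-0.2, -0.3, -1.9]
opening: 0.0114
```

Run:
```python
from h import *
to(.482,.002,.025,.138)
cv2.imwrite("pics/t5.png",cv2.resize(bot.capture("top")[140:280,220:380],None,fx=4,fy=4))
cv2.imwrite("pics/s5.png",cv2.resize(bot.capture("scene")[130:280,220:400],None,fx=4,fy=4))
```

```text
t=10.53 pos [0.483  0.0026 0.0261] yaw 0.144 tilt 0.017 F [-0.2 -0.3 -1.9] open 0.0114 -> shift [-1.1  0.5  1.1] twist 0.006
```

View pics/s5.png

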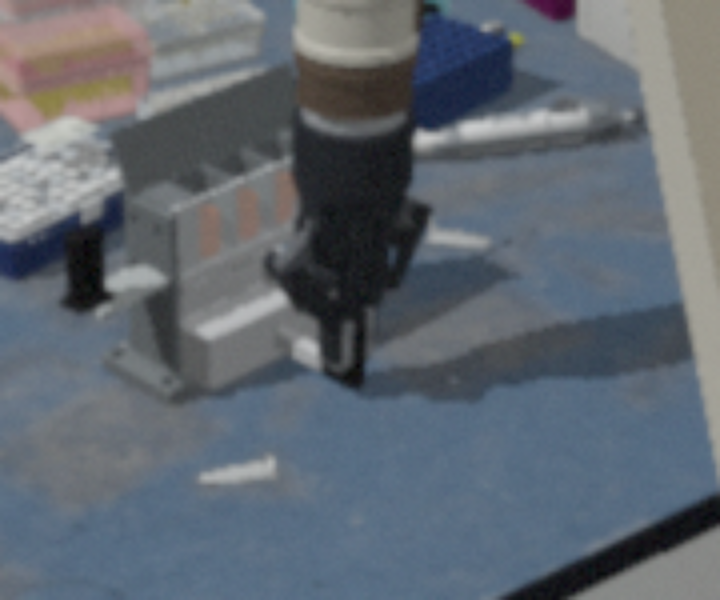

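The tray is in between the legs and still carries a little load. I'll lower it 2 mm, release, and rise.

Call:
apply_moves --increments '[[[1,0,0,2,0],[1,0,0,0,0],[0.8,0,0,0,0],[0.5,0,0,0,0],[0.5,0,0,0,0],[0.5,0,0,0,0],[0.5,0,0,0,0],[0.5,0,0,-8,0],[0.5,0,0,-18,0],[0.5,0,0,-25,0],[0.5,0,0,-25,0],[0.5,0,0,-25,0],[0.5,0,0,-25,0],[0.5,0,0,-25,0],[0.5,0,0,-25,0],[0.3,0,0,0,0]]]'

```text
clock: 12.62
tool_pos: [0.4841, -0.0004, 0.2025]
tcp_rot: [-3.117, -0.224, -0.014]
force: [0.5, 0.5, -0.1]
opening: 0.059
```

Run:
```python
from h import *
to(.4652,.1445,.2,.138+np.pi/2)
cv2.imwrite("pics/t6.png",cv2.resize(bot.capture("top")[140:280,220:380],None,fx=4,fy=4))
cv2.imwrite("pics/s6.png",cv2.resize(bot.capture("scene")[130:280,220:400],None,fx=4,fy=4))
```

```text
t=12.62 pos [ 4.841e-01 -4.000e-04  2.025e-01] yaw 0.144 tilt 0.019 F [ 0.5  0.5 -0.1] open 0.0590 -> shift [   2.  -146.1    4.9] twist -1.565
```

View pics/s6.png

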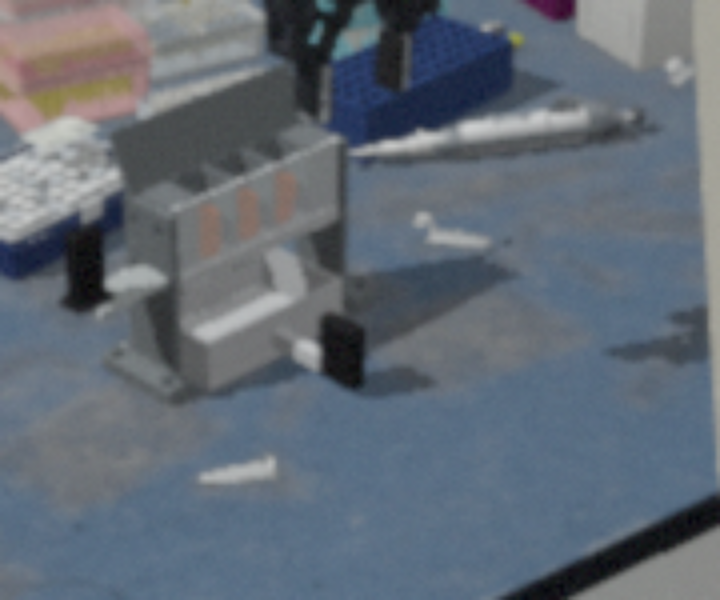

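View pics/t6.png

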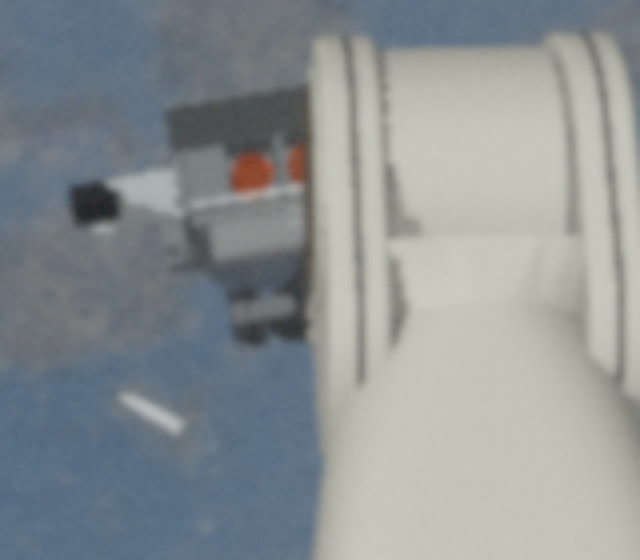

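The tray stands under the hopper with its grip in front, at about (343,350) in the scene crop. I'll refine the gate grip position from both views.

Run:
```python
from h import *
np.set_printoptions(precision=4,suppress=True)
a=cv2.imread("pics/top0.png").max(2); print(a[183:198,235:252])
a=cv2.imread("pics/scene0.png").max(2); print(a[183:196,232:250])
print(ray("scene",(241.3,187.5),.132),ray("top",(242.8,189),.132))
# tray front-right etc from scene: tray grip top centre
print(ray("scene",(220+343/4,130+318/4),.054))
```

```text
[[146 143 145 144 146 147 145 147 147 145 145 143 144 145 150 154 160]
 [143 142 142 143 141 144 143 140 135 132 138 142 152 156 163 170 178]
 [146 142 137 132 132 130 121 112 110 107 113 140 162 173 181 183 188]
 [147 140 124 105  98  96  88  79  70  73  85 119 149 171 179 185 191]
 [145 136 110  84  66  64  62  58  60  56  66  79 110 132 153 175 185]
 [142 130 101  74  60  55  58  57  61  60  55  56  63  85 123 154 176]
 [143 130 105  74  63  56  54  57  56  57  50  51  46  69 101 142 169]
 [142 133 107  78  54  56  51  55  49  52  49  50  48  65  92 130 154]
 [143 133 110  78  57  45  48  47  46  49  46  43  46  58  84 121 139]
 [141 137 116  85  59  48  47  45  44  42  40  44  47  55  86 118 135]
 [138 134 120  89  62  50  47  47  50  48  52  50  54  58  84 118 135]
 [141 138 126  98  64  53  46  53  62  64  67  75  81  87 105 125 136]
 [137 137 127 106  85  74  77  82  91 107 116 117 118 121 128 133 137]
 [134 134 130 117 102 103 106 119 136 153 158 159 152 147 138 136 138]
 [137 130 133 128 126 124 127 137 155 165 172 174 167 156 141 134 135]]
[[154 150 149 157 146 126 102  91 
[... 313 characters left out ...]
28  35  42  58  62  65  66]
 [ 75  70  65  55  49  36  36  36  29  27  22  24  15  39  57  71  76  84]
 [ 68  59  61  51  40  28  29  31  32  26  25  22  17  37  67  80  80  80]
 [ 62  57  57  53  39  26  27  22  24  20  18  21  20  47  65  82  86  86]
 [ 60  63  58  54  43  24  29  25  22  14  17  12  23  43  72  85  86  86]
 [ 58  55  56  52  35  23  26  20  22  17  19  22  23  46  72  86 100 110]
 [ 56  60  59  56  47  25  28  17  23  18  21  11  22  44  87 104 116 119]
 [ 59  63  64  67  58  35  23  23  22  21  25  27  24  43  94 117 121 120]
 [ 59  70  70  78  54  31  22  21  20  20  25  19  17  48  92 114 117 117]]
[0.5632 0.1433 0.132 ] [0.5616 0.1441 0.132 ]
[ 0.4894 -0.0008  0.054 ]
```

The gate grip is at about (0.5625, 0.144). I'll move beside it at height and turn so the jaws lie along the hopper's x.

Call:
apply_moves --increments '[[[0.2,2,-14,0,0],[0.2,2,-22,0,0],[0.2,2,-22,0,0],[0.2,2,-22,0,0],[0.2,2,-22,0,0],[0.2,2,-22,0,0],[0.2,2,-18,0,0],[0.2,0,0,0,-0.174],[0.2,0,0,0,-0.174],[0.2,0,0,0,-0.174],[0.2,0,0,0,-0.174],[0.2,0,0,0,-0.174],[0.2,0,0,0,-0.174],[0.2,0,0,0,-0.174],[0.2,0,0,0,-0.174],[0.2,0,0,0,-0.173],[0.2,0,0,0,0],[0.2,0,0,0,0]]]'

```text
clock: 14.98
tool_pos: [0.4811, 0.107, 0.2032]
tcp_rot: [-1.987, -2.391, -0.05]
force: [-0.3, -0.3, -0.9]
opening: 0.0681
```

Run:
```python
from h import *
to(.5625,.144,.101,.138+np.pi/2); print(bot.state()['joint_positions'])
```

```text
t=14.97 pos [0.4811 0.107  0.2032] yaw 1.755 tilt 0.045 F [-0.3 -0.3 -0.9] open 0.0681 -> shift [ 16.8  86.4 103.4] twist 0.046
[ 0.19124166  0.23724669 -0.07447296  1.2547343   0.0449548   1.57809105]
```

Run:
```python
from h import *
print(cv2.Rodrigues(np.array(bot.state()['tcp_rot']))[0].round(4))
to(.5625,.144,.2032,.138+np.pi/2)
```

```text
[[-0.1829  0.9831 -0.0043]
 [ 0.9821  0.1829  0.0449]
 [ 0.045   0.004  -0.999 ]]
t=14.97 pos [0.4811 0.107  0.2032] yaw 1.755 tilt 0.045 F [-0.3 -0.3 -0.9] open 0.0681 -> shift [21.4 86.8  1.3] twist 0.046
```

The 0.045 rad tilt came from the last joint's limit. It is about the jaw axis, so the pads stay parallel to the grip's faces and it does no harm. I'll turn, shift over the grip and check.

Call:
apply_moves --increments '[[[0.2,0,0,0,0.046],[0.2,5,12,0,0],[0.2,5,18,0,0],[0.2,5,18,0,0],[0.2,5,18,0,0],[0.2,5,20,0,0],[0.2,0,0,20,0],[0.2,0,0,20,0],[0.2,0,0,15,0],[0.2,0,0,0,0]]]'

```text
clock: 16.23
tool_pos: [0.5618, 0.1464, 0.148]
tcp_rot: [-2.037, -2.346, -0.045]
force: [-0.6, 0.5, 1.2]
opening: 0.0684
```

Run:
```python
from h import *
to(.5625,.144,.101,.138+np.pi/2)
cv2.imwrite("pics/t7.png",cv2.resize(bot.capture("top")[140:280,200:360],None,fx=4,fy=4))
cv2.imwrite("pics/s7.png",cv2.resize(bot.capture("scene")[110:260,180:360],None,fx=4,fy=4))
```

```text
t=16.23 pos [0.5618 0.1464 0.148 ] yaw 1.712 tilt 0.045 F [-0.6  0.5  1.2] open 0.0684 -> shift [-4.6  0.4 46.8] twist 0.003
```

View pics/s7.png

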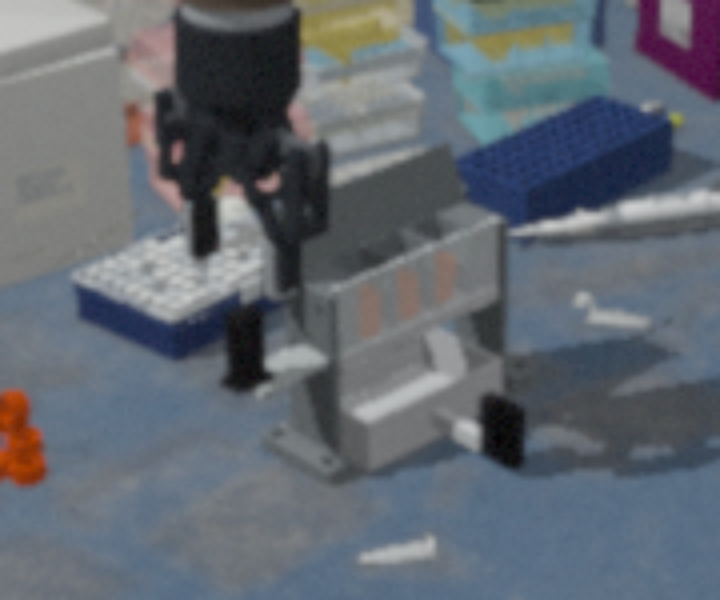

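View pics/t7.png

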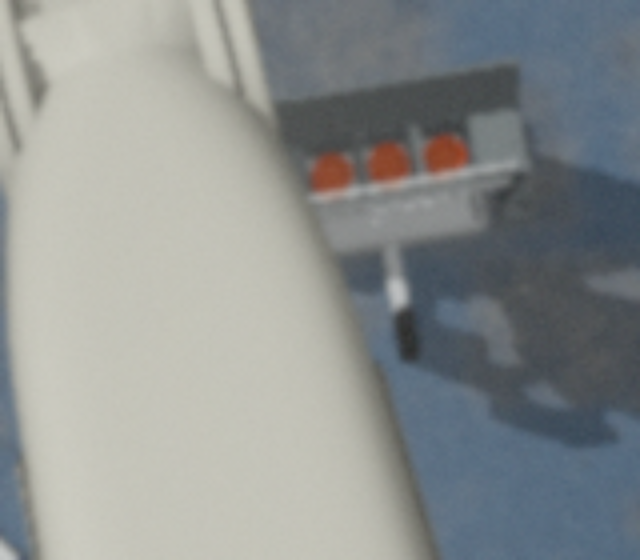

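The fingers straddle the gate grip, with tips at (205,255) and (288,290) and the grip between them at (244,320). In the top view the tray is centred under the hopper. I'll descend and grip gently.

Call:
apply_moves --increments '[[[0.2,-3,0,15,0],[0.2,-2,0,15,0],[0.2,0,0,11,0],[0.2,0,0,6,0],[0.2,0,0,0,0],[0.5,0,0,0,0],[0.65,0,0,0,0],[0.75,0,0,0,0],[0.85,0,0,0,0],[1,0,0,0,0],[1,0,0,0,0],[1,0,0,0,0]]]' --squeeze 35

```text
clock: 17.82
tool_pos: [0.565, 0.1439, 0.1031]
tcp_rot: [-2.04, -2.349, -0.053]
force: [5.0, 0.0, -1.0]
opening: 0.0133
```

Run:
```python
from h import *
y=.138
s=bot.state()['tool_pos']; to(s[0]-.064*np.sin(y),s[1]+.064*np.cos(y),s[2],.138+np.pi/2)
cv2.imwrite("pics/s8.png",cv2.resize(bot.capture("scene")[130:260,200:340],None,fx=5,fy=5))
```

```text
t=17.82 pos [0.565  0.1439 0.1031] yaw 1.712 tilt 0.046 F [ 5.  0. -1.] open 0.0133 -> shift [63.9  0.2  2.9] twist 0.003
```

View pics/s8.png

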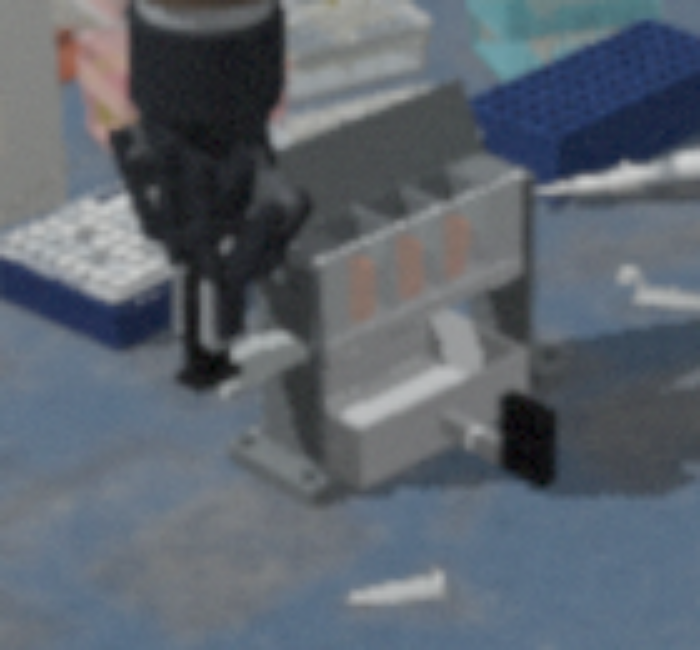

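The grip is held at 13.3 mm. I'll push it a few mm towards shut to find the zero stop.

Call:
apply_moves --increments '[[[1,-1,1,0,0],[1,-1,1,0,0],[1,0,0,0,0]]]'

```text
clock: 18.25
tool_pos: [0.5653, 0.1426, 0.103]
tcp_rot: [-2.037, -2.347, -0.051]
force: [0.6, 3.0, 4.4]
opening: 0.0133
```

Call:
apply_moves --increments '[[[1,-1,0,0,0],[1,-1,0,0,0],[1,0,0,0,0]]]'

```text
clock: 18.62
tool_pos: [0.5652, 0.1426, 0.103]
tcp_rot: [-2.034, -2.347, -0.054]
force: [-1.3, 8.8, 5.1]
opening: 0.0133
```

The stop is at TCP (0.5652, 0.1426): the force rose and the arm did not move. I'll pull about 60 mm.

Call:
apply_moves --increments '[[[1,3,0,0.1,0],[1,5,0,0.2,0],[1,6,0,0.3,0],[1,6,0,0.3,0],[1,6,0,0.3,0],[1,6,0,0.3,0],[1,6,0,0.3,0],[1,6,0,0.3,0],[1,6,0,0.3,0],[1,6,0,0.2,0],[1,6,0,0.2,0],[1,0,0,0,0],[1,0,0,0,0],[1,0,0,0,0]]]'

```text
clock: 20.38
tool_pos: [0.5568, 0.2008, 0.1029]
tcp_rot: [-2.039, -2.348, -0.048]
force: [0.1, 0.5, 6.7]
opening: 0.0134
```

```bash
cat > look.py <<'E'
from h import *
import sys
n=sys.argv[1]
s=bot.state()['tool_pos']; print("gate est", (s-[.5652,.1426,0])@[-.1376,.9905,0]); to(.5652,.1426,s[2],.138+np.pi/2)
cv2.imwrite(f"pics/t{n}.png",cv2.resize(bot.capture("top")[140:250,190:350],None,fx=4.5,fy=4.5))
cv2.imwrite(f"pics/s{n}.png",cv2.resize(bot.capture("scene")[130:260,190:330],None,fx=4.5,fy=4.5))
E
python3 look.py 9
```

```text
gate est 0.05882309357389894
t=20.38 pos [0.5568 0.2008 0.1029] yaw 1.711 tilt 0.044 F [0.1 0.5 6.7] open 0.0134 -> shift [-58.8   0.1  -2.6] twist 0.003
```

View pics/s9.png

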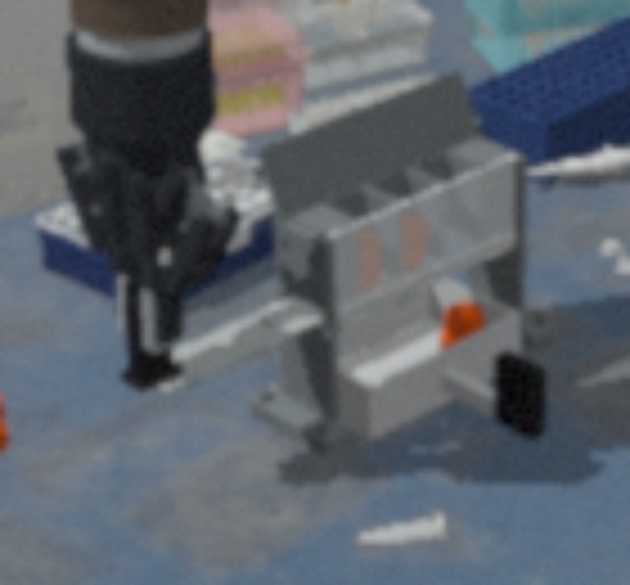

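View pics/t9.png

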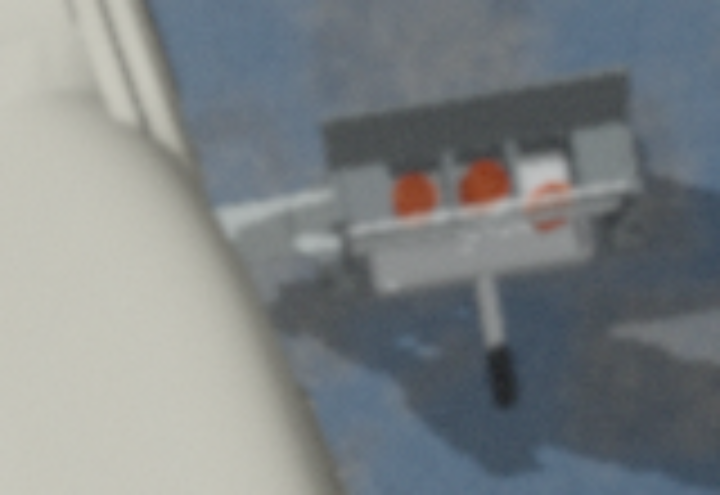

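The far cell's caps are in the tray (orange at (460,325) in the scene crop), and the middle and near caps are still up. I'll pull another 5 mm.

Call:
apply_moves --increments '[[[1,2,0,0.1,0],[1,2,0,0.1,0],[1,1.5,0,0.1,0],[1,0,0,0,0],[1,0,0,0,0],[1,0,0,0,0]]]'

```text
clock: 21.22
tool_pos: [0.5562, 0.2056, 0.1029]
tcp_rot: [-2.04, -2.348, -0.047]
force: [-1.3, -2.1, 7.1]
opening: 0.0131
```

```bash
python3 look.py 10
```

```text
gate est 0.06368782731157946
t=21.23 pos [0.5562 0.2056 0.1029] yaw 1.711 tilt 0.043 F [-1.3 -2.1  7.1] open 0.0131 -> shift [-63.6   0.1  -2.8] twist 0.002
```

View pics/s10.png

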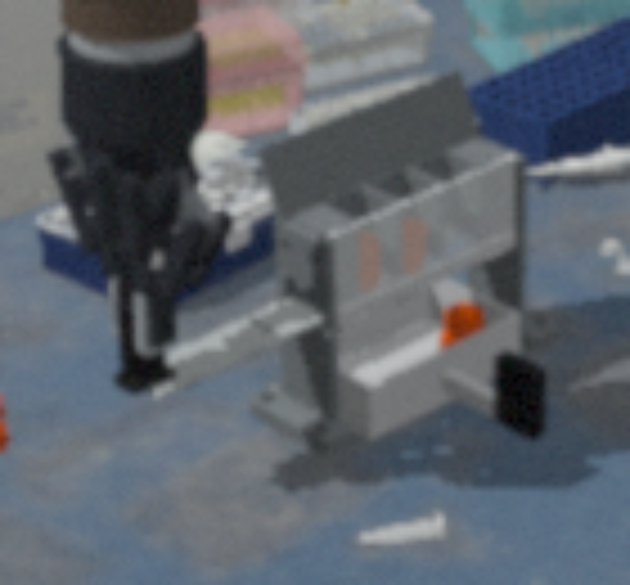

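View pics/t10.png

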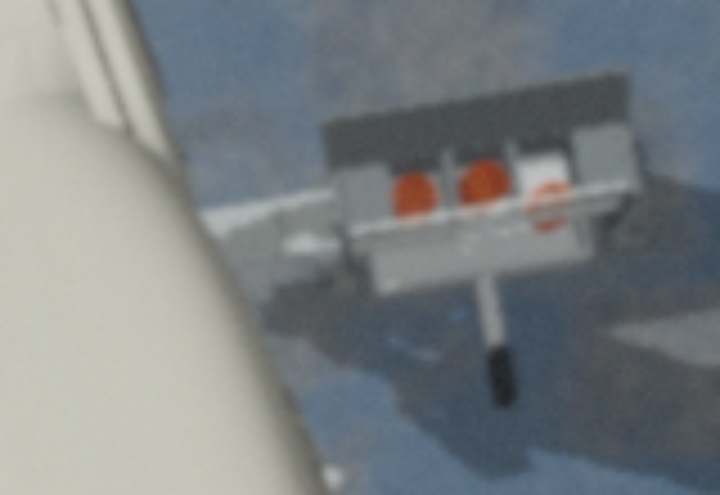

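The middle caps have not dropped at an estimated 0.0637. I'll check the gate's cross lines before pulling more.

Run:
```python
from h import *
a=bot.capture("scene"); a=cv2.convertScaleAbs(a[160:235,205:305],alpha=1.3)
cv2.imwrite("pics/m.png",cv2.resize(a,None,fx=7.5,fy=7.5,interpolation=cv2.INTER_CUBIC))
```

```text
(no output)
```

View pics/m.png

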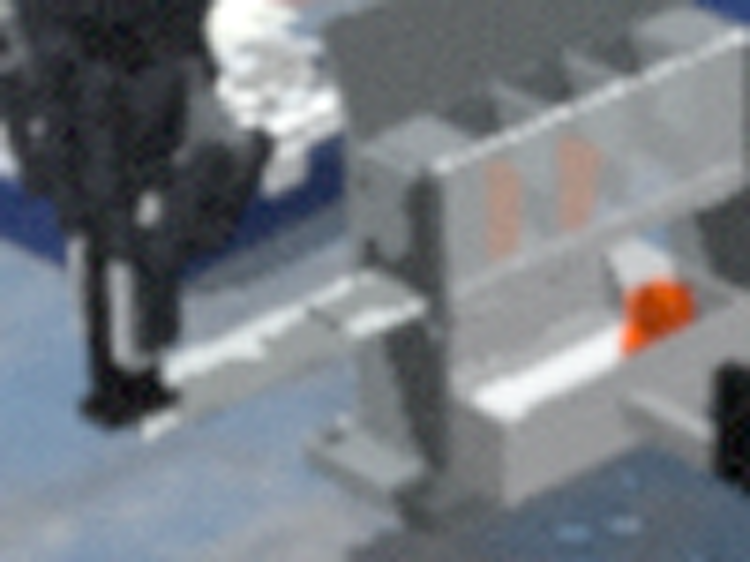

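Run:
```python
from h import *
h=np.array([.583,.0145]);y=.138;R=np.array([[np.cos(y),np.sin(y)],[-np.sin(y),np.cos(y)]])
for q in((322,312),(362,272),(428,305),(395,289)): print(q,R@(ray("scene",(205+q[0]/7.5,160+q[1]/7.5),.079)[:2]-h))
```

```text
(322, 312) [0.00610483 0.10533382]
(362, 272) [0.0180193  0.07733008]
(428, 305) [-0.01544949  0.07633057]
(395, 289) [0.00088732 0.07705713]
```

The 0.034 line stands about 28 mm outside the leg face, so the gate is near 0.062. I'll go another 2.5 mm, still short of 0.072.

Call:
apply_moves --increments '[[[1,1.5,0,0.1,0],[1,1,0,0,0],[1,0,0,0,0],[1,0,0,0,0],[1,0,0,0,0]]]'

```text
clock: 22.0
tool_pos: [0.5558, 0.208, 0.1029]
tcp_rot: [-2.04, -2.348, -0.047]
force: [-1.1, -0.9, 6.8]
opening: 0.0137
```

```bash
python3 look.py 11
```

```text
gate est 0.06612253743447102
t=22.00 pos [0.5558 0.208  0.1029] yaw 1.711 tilt 0.043 F [-1.1 -0.9  6.8] open 0.0137 -> shift [-66.1   0.2  -2.8] twist 0.002
```

View pics/s11.png

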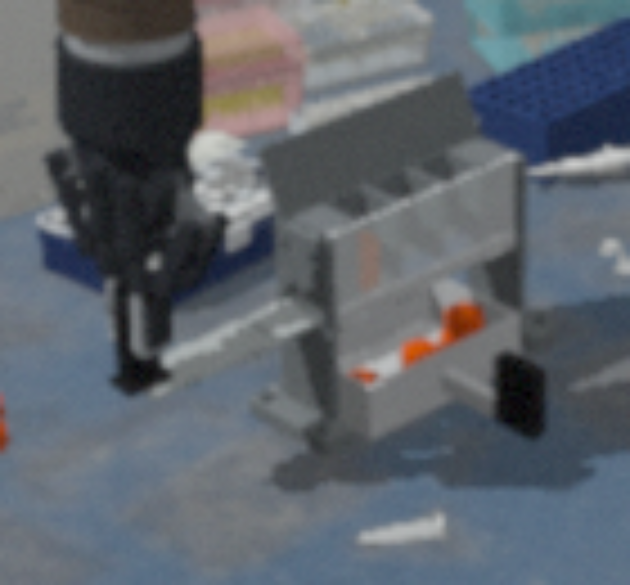

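View pics/t11.png

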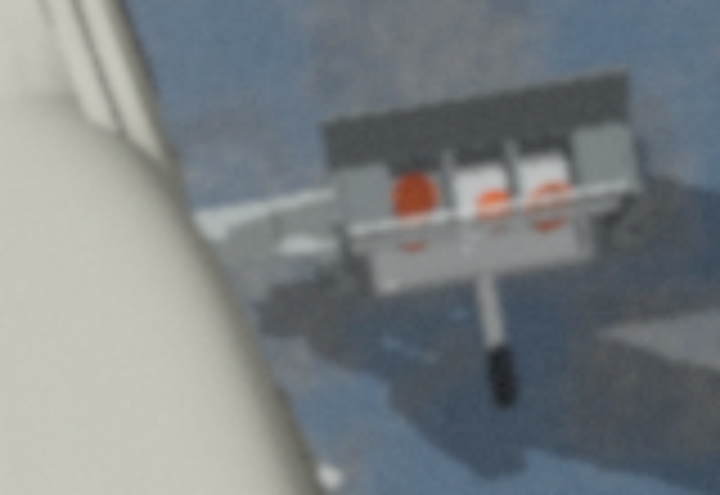

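The middle caps have dropped into the tray: it shows three orange spots at (365,377), (418,350) and (463,322), with the far pair probably stacked. The near cell still shows its caps at (370,260). I'll push the gate shut.

Call:
apply_moves --increments '[[[1,-3,0,-0.1,0],[1,-6,0,-0.3,0],[1,-6,0,-0.3,0],[1,-6,0,-0.3,0],[1,-6,0,-0.3,0],[1,-6,0,-0.3,0],[1,-6,0,-0.3,0],[1,-6,0,-0.3,0],[1,-6,0,-0.3,0],[1,-6,0,-0.2,0],[1,-4,0,-0.2,0],[1,-3,0,-0.1,0],[1,-2,0,0,0],[1,-2,0,0,0],[1,-2,0,0,0],[1,0,0,0,0],[1,0,0,0,0]]]'

```text
clock: 24.22
tool_pos: [0.5653, 0.1426, 0.103]
tcp_rot: [-2.034, -2.347, -0.055]
force: [-0.8, 8.9, 6.4]
opening: 0.0133
```

```bash
python3 look.py 12
```

```text
gate est -4.6445132644760695e-05
t=24.23 pos [0.5653 0.1426 0.103 ] yaw 1.714 tilt 0.050 F [-0.8  8.9  6.4] open 0.0133 -> shift [ 0.  -0.1  0. ] twist 0.005
```

View pics/s12.png

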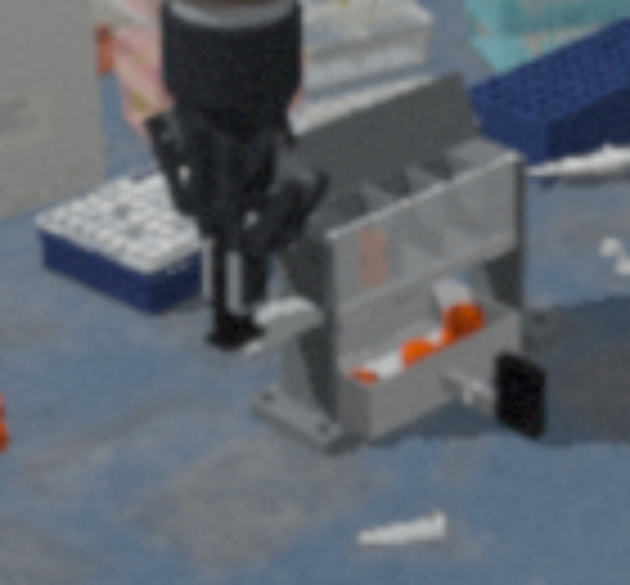

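The gate is back at the same stop with the near caps still in place. I'll release, rise, and clear the view.

Call:
apply_moves --increments '[[[0.85,0,0,0,0],[0.6,0,0,0,0],[0.4,0,0,0,0],[0.3,0,0,0,0],[0.3,0,0,0,0],[0.3,0,0,-10,0],[0.3,0,0,-20,0],[0.3,0,0,-25,0],[0.3,0,0,-25,0],[0.3,0,0,-25,0],[0.3,20,-20,0,0],[0.3,20,-20,0,0],[0.3,20,-25,0,0],[0.3,20,-25,0,0],[0.3,20,-25,0,0],[0.3,20,-25,0,0],[0.3,20,-20,0,0],[0.3,0,0,0,0]]]'

```text
clock: 26.58
tool_pos: [0.387, 0.252, 0.2139]
tcp_rot: [-2.035, -2.35, -0.05]
force: [0.6, 0.1, 0.3]
opening: 0.0597
```

Run:
```python
from h import *
np.set_printoptions(precision=4,suppress=True)
to(.5,.3,.2)
t=bot.capture("top");s=bot.capture("scene")
cv2.imwrite("pics/t13r.png",t);cv2.imwrite("pics/s13r.png",s)
cv2.imwrite("pics/t13.png",cv2.resize(t[140:250,220:350],None,fx=6,fy=5.4,interpolation=cv2.INTER_CUBIC))
cv2.imwrite("pics/s13.png",cv2.resize(s[130:240,220:330],None,fx=5.4,fy=5.4,interpolation=cv2.INTER_CUBIC))
```

```text
t=26.57 pos [0.387  0.252  0.2139] yaw 1.714 tilt 0.046 F [0.6 0.1 0.3] open 0.0597 -> shift [ 30.7 118.7  15.7] twist None
```

View pics/t13.png

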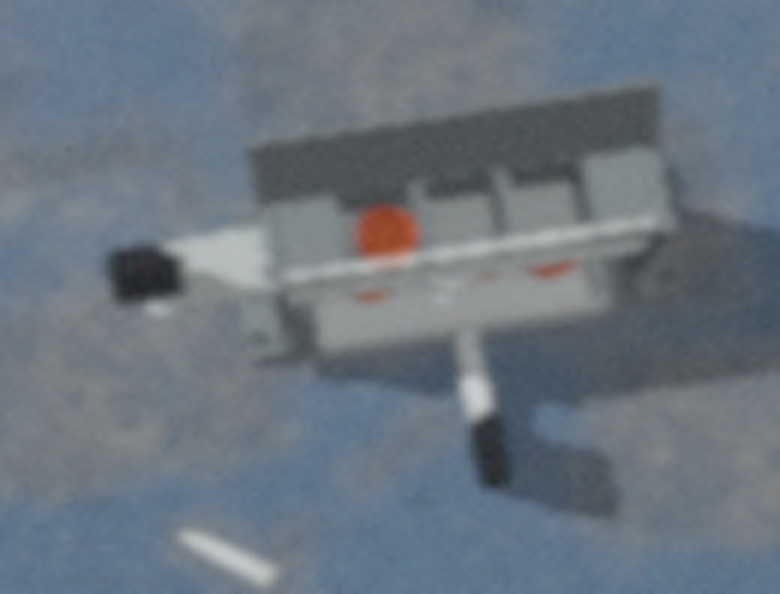

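View pics/s13.png

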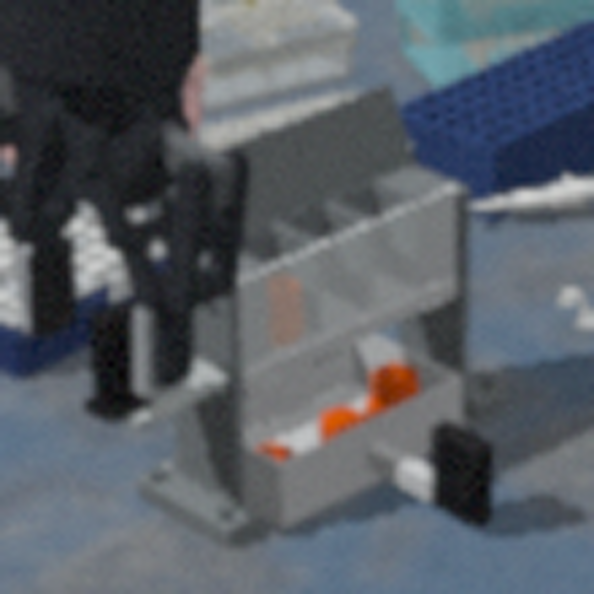

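View pics/t13r.png

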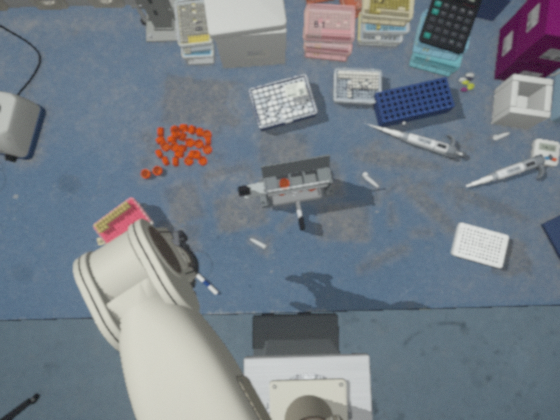

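All looks right: the near cell is full, the other two are empty, the gate grip is at its shut position and the tray is in place. I'll check numerically the gate shut position, the tray pose and the far pair, at higher zoom.

Run:
```python
from h import *
np.set_printoptions(precision=4,suppress=True)
s=cv2.imread("pics/s13r.png");t=cv2.imread("pics/t13r.png")
cv2.imwrite("pics/s14.png",cv2.resize(cv2.convertScaleAbs(s[178:225,260:312],alpha=1.4),None,fx=13,fy=12,interpolation=cv2.INTER_CUBIC))
blk=(t.max(2)<60).astype(np.uint8)
for A,c,b,l in blobs(blk,(230,175,270,205)): print("gate",A,c,b)
for A,c,b,l in blobs(blk,(285,205,315,240)): print("tgrip",A,c,b,ray("top",c,.05))
h=np.array([.583,.0145]);y=.138;R=np.array([[np.cos(y),np.sin(y)],[-np.sin(y),np.cos(y)]])
for q in((317,352),(612,308)): print("tray front rim corner in hopper",R@(ray("top",(220+q[0]/6,140+q[1]/5.4),.036)[:2]-h))
for n,im in(("0",cv2.imread("pics/scene0.png")),("now",s)):
    b=im.astype(int); o=((b[...,2]-b[...,0])>25).astype(np.uint8)
    for A,c,bb,l in blobs(o,(262,165,312,225),8): print(n,"orange",A,c,bb)
for n in("top0","t13r"):
    a=cv2.imread(f"pics/{n}.png"); print(n,a[243:296:52,178:222].mean(), np.abs(a[200:300,90:160].astype(int)).mean())
```

```text
gate 63 [243.6667 190.5873] [239 187  10   8]
tgrip 31 [301.4516 223.5161] [300 218   4  12] [0.484  0.0051 0.05  ]
tray front rim corner in hopper [-0.04    0.0673]
tray front rim corner in hopper [-0.04 -0.06]
0 orange 24 [291.     178.0833] [290 174   3  10]
0 orange 29 [281.7931 182.2069] [280 178   4  10]
0 orange 30 [272.1    187.1667] [271 182   3  11]
now orange 44 [272.4773 186.4773] [270 182   6  11]
now orange 135 [288.4667 203.637 ] [279 197  19  15]
now orange 21 [270.3333 213.    ] [267 211   7   5]
top0 123.22727272727273 125.35004761904761
t13r 113.99621212121212 164.45538095238095
```

View pics/s14.png

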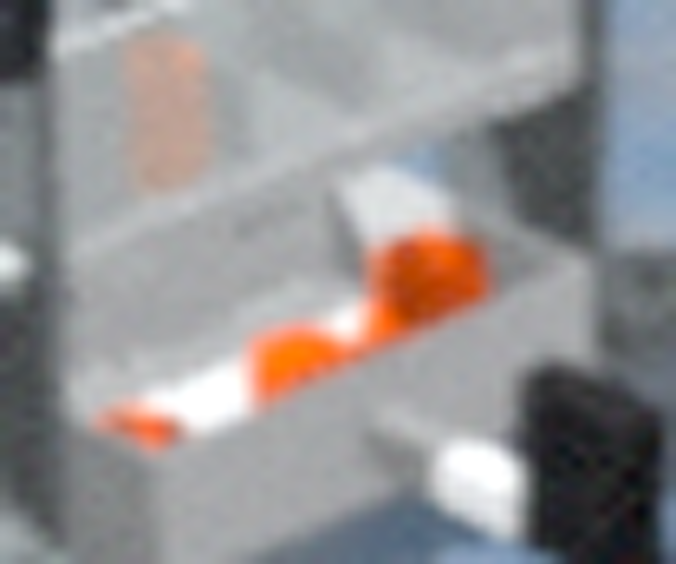

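The zoom shows four caps in the tray: one at (140,425), one at (300,365), and a pair at (380,320) and (430,275). The near stack has its full height of 11 rows, as at the start. The tray is within about 4 mm of centre and the gate is at its stop, so I'm handing in.

```bash
python3 -c "
from plant import bot
s=bot.state(); print(s['clock'],s['qd'].round(4)); print(bot.finish_job())"
```

```text
26.675 [-0.0181  0.0144  0.0051 -0.0022  0.0023  0.0014]
the job is handed in; nothing more can be done
None
```

The job is handed in at 26.7 s, and as far as the pictures show, everything ended as asked. I put the tray under the hopper and pulled the gate to about 66 mm in steps of 59, 64 and 66 mm. The far caps were down by 59 mm and the middle ones dropped at 66 mm. I then pushed the gate back to its stop, released it and moved clear.

**Last checks:**
- **Tray:** it stands under the hopper within about 4 mm of centre sideways and about 1 mm front to back.
- **Caps in the tray:** I count four, with the far pair partly overlapping in the view, so that pair is less sharply seen. The far and middle cells are empty.
- **Near cell:** its stack has the same height as at the start.
- **Gate:** on closing, the gripper came back to the same position, within 0.1 mm, as when I pushed the gate against its stop before opening.
- **Marker and tip box:** the arm kept about 0.2 m above the bench near them, and they look unmoved in the last picture. The arm partly hid both, and I did not measure them.

**Disagreements:** the gate's cross line gave about 62 mm where the arm's position gave 64 mm. The tool was left tilted by about 0.045 rad after the last joint reached its limit, which did no harm.

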